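Close the rinsed lint filter and put it back in the dryer

ROBOT

A 7-joint arm with a two-finger parallel gripper is mounted at the origin on the work surface. World frame = base frame: x ahead of the robot, y to its left, z up, the work surface at z = 0. Lengths are in m, angles in degrees, forces in N, time in s.
With the tool pointing down it reaches from about 0.425 to 0.875 m from the base axis. Payload 4.7 kg.
Tool frame: the origin (TCP) lies midway between the tips of the shut fingers; the grasp point (between the pads) lies 19 mm behind it; z points along the fingers, x is the direction in which the jaws open and shut, and the axes are right-handed (so a half turn about z gives the same grasp; the last joint's range is limited). The gripper opens to 87 mm and grips with 3 to 60 N. Pads are 19 mm wide; open, the fingers measure 117 mm over their backs; the gripper's body (75 mm by 190 mm) begins 51 mm behind the grasp point.
Start: joints at [-72.932, 18.392, -4.016, 83.108, 1.295, 78.541, -3.26], TCP at [0.182, 0.624, 0.223] pointing down, gripper open.
Joint ranges: [-163.93, 163.93], [-17.29, 119.83], [-79.2, 71.16], [3.27, 140.29], [-89.18, 269.18], [5.43, 117.66], [-154.24, 154.24]. Speed limits (degrees/s): [147.25, 147.25, 180, 180, 180, 180, 180].

INTERFACE

Orientations are given as [roll, pitch, yaw] about the fixed x, y, z axes, in that order (R = Rz(yaw) Ry(pitch) Rx(roll)).
In Python, from cell import telemetry, optics, env gives the robot as it stands.
- The arm moves only by the tool arm_command, never from a script. Its arguments are lists of equal length, an entry for each row: "translation": the shift along the tool's x, y, z in cm, a list of three; "twist": the turn about the tool's z in degrees. In form: {"translation": [[x, y, z], ...], "twist": [twist, ...]}. A call has 1 to 10 rows; each row shifts and turns the pose as measured when the row begins, along the tool's axes as they then stand; what a row does not reach is not made up. A row lasts 1/8 s, in which the tool goes at most 62.5 mm and 10.7 degrees, less where a joint would pass 70% of its speed; a pose out of reach is approached as far as the arm can. A call is refused whole if a number of a shift passes 6.25 or a number of a turn 10.7, either way. A call with a gripper value outside its range is refused whole. "grip" is the opening in per cent of the stroke, from 0 (shut) to 100 (fully open), set as the call begins (left out, the last holds). The fingers move at their own pace and stop on an object; "force" is the grip in N (left out, the last holds). Time passes only in rows, so rows that do not move let the fingers close. It gives the time, the measured TCP pose, the force and the opening at its end, in the units of the state.
- telemetry.get_obs(): the state, without advancing time (a new reading comes with each control period).
- optics.read_camera(name): name is "scene" or "top" or "wrist"; returns a dict with "img" (400x640x3 uint8, blue, green, red), "fx", "fy", "cx", "cy" (pixels), "extrinsics" (4x4, takes a point from camera to world coordinates); the wrist camera has in their place "hand_eye" (4x4, takes a point from camera to tool coordinates, whose origin is the TCP and whose axes are the tool frame's). Camera axes: x right, y up, looking along -z (the intrinsics and any distortion apply to the point x, -y, -z); pixel columns grow to the right and rows downward; lengths in m; the calibration is good to about 2 mm. A picture is of the moment at which its call begins: read the wrist's pose just before it. There is no depth.
- env.sign_off(): hands the job in, once; it reports no verdict.
The state is a dict: "time_s": time; "qpos": joint angles; "joint_velocities": joint speeds; "effort": joint torques, N m; "tool_pos": TCP position; "tool_rot": TCP orientation; "force": force on the tool from outside, world axes, zero at the start; "wrist_torque": the same for the moment, N m; "grip_width": finger opening in m.
Only numpy, scipy, OpenCV 4.12 (cv2) and the standard library are available. Lean on these libraries where they do the work, as an engineer would, in place of code of your own. Each camera call takes 0.05 s, during which the arm holds its last target. There are 200 camera calls.

TASK

The dryer's folding lint filter was rinsed and left standing open like a book on the dryer top. Fold its two halves together and squeeze them firmly at the free edge until they click fully shut, then put the closed filter back, grip up, into its slot in the dryer top and press it fully home. Leave the other things on the dryer where they stand.

Things in the scene. Friction and masses are not known exactly. Their poses are not given: they have to be found in the camera images.
- filter: lint filter, half A: white plastic frame, grey screen, standing on its lower end on the dryer top; whole filter about 0.3 kg. Origin: centre of the underside of the CLOSED filter. x from hinge edge to free edge, z up, the halves meet in plane y = 0. Half A fills x -65..65, y -12..0, z 0..120 mm and carries cap and grip. Closed, both halves measure 130 (x) x 24 (y) x 120 mm below the cap
- grip (a point): centre of the grip, a rib on the cap: 70 (filter x) x 14 (filter y) x 22 mm high, z 128..150 mm above the filter's underside; this point is at (0, 0, 139) mm in the filter's frame. The cap under it, on half A only, is 150 (x) x 23 (y) mm at z 120..128: its ends overhang by 10 mm and rest on the dryer top when the filter is home
- flap (a joint): opening angle of half B, rad: 0 = shut, starts 0.65 to 1.1, opens towards filter +y about the upright hinge line at filter x = -61, y = 0 mm. Loose hinge, light friction, no spring. At about 0.06 a sprung clip on the free edge meets its catch and needs 25 to 30 N of squeeze there to click past; beyond 0.02 it pulls the halves shut and holds them. Short of that they stay ajar
- flap_edge (a point): top of half B near its free edge: 120 mm from the hinge line, mid-thickness, 118 mm above the filter's underside. Half B is a like frame 12 mm thick, 118 mm high, ending 126 mm from the hinge line; closed it fills filter y 0..12. The clip is at mid-height of the free edge
- slot (a point): centre of the slot's mouth, level with the flat dryer top, in a grey surround 60 x 170 mm. Long along this frame's y, z up: 132 x 26 mm, flared to 134 x 28 in the top 2 mm. The closed filter goes in underside first, either way round; a wall spring then holds it about 12 mm short and it takes 8 to 15 N down until the cap's ends rest on the dryer top, its origin 120 mm below this point
- dryer: dark dryer, 660 deep (x) x 690 wide (y) x 850 mm high; origin: centre of its underside, on the floor. Its flat top, 850 mm above the origin (100 mm above the robot's bench), carries everything; a control console up to 85 mm high runs along its far edge (local x above 0.19)
- detergent: white detergent jug with a handle and blue cap, 75 x 60 mm, 172 mm high, standing; leave alone. Origin: centre of its underside
- can: metal can, 66 mm across, 120 mm high, standing; leave alone. Origin: centre of its underside
- cup: small dosing cup, 60 mm across, 55 mm high, open side up; leave alone. Origin: centre of its underside
- brush: wooden lint brush, 180 mm long along its x, 26 mm high, lying bristles down; leave alone. Origin: middle of its underside
There are look-alikes about, which are no part of the job. Several things have the shape of the filter; the one meant has the colours described above.

How it is judged:
By the outcome, as a careful person would: the job done as asked, in the order asked, and still so for the second after the job is handed in, with the robot touching nothing.
It also fails if it takes over 64 s, if anything falls off the work surface, if the arm or the gripper's body presses on something with over 40 N, if the wrist force passes 120 N, or if a joint passes its speed limit or range.

## Working session

There is one attempt and no reset: what is moved stays moved. The work goes in short steps, Python scripts to look and compute and a tool call to move; the robot and the scene stay as the last step left them, time stands still between calls to the robot, and variables do not carry over. Pictures are saved under pics/ and viewed, about 8 in all and at most 12, crops included, and the job is handed in when it is done.

Besides the shell and the picture viewer there is one more tool, called after "Emit:" as name([rows], argument=value, ...), one row to a line, values as JSON. arm_command: Moves the arm, as the interface text tells. Its arguments: {"type":"object","properties":{"translation":{"type":"array","items":{"type":"array","items":{"type":"number"}}},"twist":{"type":"array","items":{"type":"number"}},"grip":{"type":"number"},"force":{"type":"number"}},"required":["translation","twist"]}

```bash
mkdir -p pics; ls; python3 - <<'E'
from cell import telemetry, optics
import cv2,numpy as np
o=telemetry.get_obs(); print(o)
ims=[]
for n in ("scene","top"):
    c=optics.read_camera(n); cv2.imwrite(f"pics/{n}0.png",c["img"])
    print(n,c["fx"],c["fy"],c["cx"],c["cy"],[k for k in c],np.round(c["extrinsics"],4).tolist())
    np.savez(f"{n}.npz",K=[[c["fx"],0,c["cx"]],[0,c["fy"],c["cy"]],[0,0,1]],E=c["extrinsics"],img=c["img"])
E
```

```text
pics
{'time_s': 0.0, 'qpos': array([-72.93140233,  18.43898313,  -4.01483452,  83.1738056 ,
         1.29651453,  78.54068417,  -3.26244204]), 'joint_velocities': array([-0.00632889, -0.04927142,  0.05063541, -0.0592057 ,  0.03573083,
       -0.09937773, -0.08309017]), 'effort': array([-2.66162806e-04, -4.91307592e+01, -4.04493660e-01, -3.12510073e+01,
       -6.40203897e-02,  4.41829709e-02,  1.87916321e-04]), 'tool_pos': array([0.1819186 , 0.62345691, 0.2214719 ]), 'tool_rot': array([1.79992592e+02, 1.08149693e-01, 7.37383195e+01]), 'force': array([-0.2615798 ,  1.06137274, -0.34843854]), 'wrist_torque': array([ 0.02510794, -0.05839592, -0.03228292]), 'grip_width': 0.08705453363606519}
scene 406.5407231894727 406.5407231894727 321.4267706808088 199.65704821329956 ['img', 'fx', 'fy', 'cx', 'cy', 'extrinsics'] [[0.8033, -0.361, 0.4737, 1.1933], [0.5953, 0.5116, -0.6195, -0.8964], [-0.0187, 0.7797, 0.6259, 0.6876], [0.0, 0.0, 0.0, 1.0]]
top 384.8264337501306 384.8264337501306 322.48532061343917 199.79447498252895 ['img', 'fx', 'fy', 'cx', 'cy', 'extrinsics'] [[-0.0292, 0.9967, -0.0763, 0.3751], [-0.9992, -0.0311, -0.0231, -0.0149], [-0.0254, 0.0755, 0.9968, 0.9555], [0.0, 0.0, 0.0, 1.0]]
```

View pics/scene0.png

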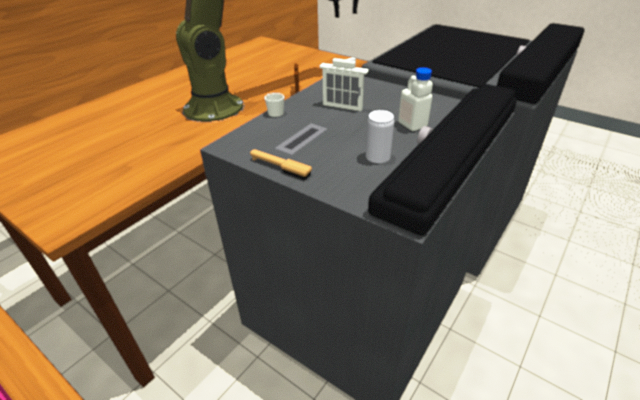

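View pics/top0.png

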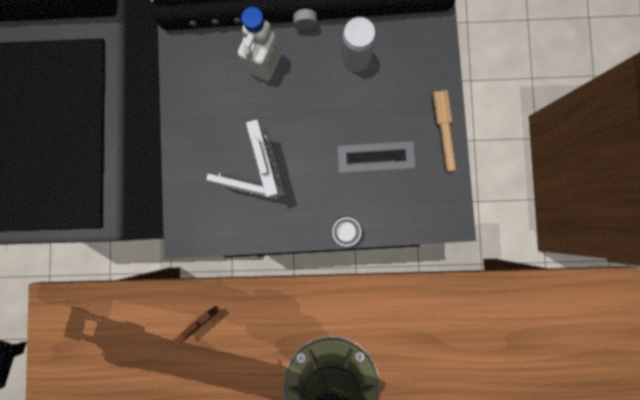

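Pictures 1–2: scene view shows the filter at (343,85). In the top view its cap runs (253,122)–(272,193), the flap reaches (208,177), the slot is at (376,157), the cup at (347,232) and the can at (358,40). Next I'll measure from an enlarged crop.

```bash
cat > h.py <<'E'
import numpy as np, cv2
from scipy.spatial.transform import Rotation as R
def ray(E,K,uv):
    uv=np.atleast_2d(uv).astype(float)
    d=np.c_[(uv[:,0]-K[0][2])/K[0][0],-(uv[:,1]-K[1][2])/K[1][1],-np.ones(len(uv))]
    return E[:3,3],d@E[:3,:3].T
def onplane(E,K,uv,z):
    o,d=ray(E,K,uv); return (o+d*((z-o[2])/d[:,2])[:,None])
def proj(E,K,P):
    p=(np.atleast_2d(P)-E[:3,3])@E[:3,:3]
    return np.c_[K[0][0]*p[:,0]/-p[:,2]+K[0][2],-K[1][1]*p[:,1]/-p[:,2]+K[1][2]]
def look(n):
    from cell import telemetry, optics
    o=telemetry.get_obs(); c=optics.read_camera(n)
    K=np.array([[c["fx"],0,c["cx"]],[0,c["fy"],c["cy"]],[0,0,1]])
    if n=="wrist":
        T=np.eye(4);T[:3,:3]=R.from_euler("xyz",o["tool_rot"],degrees=True).as_matrix();T[:3,3]=o["tool_pos"]
        E=T@c["hand_eye"]
    else:E=c["extrinsics"]
    return o,c["img"],E,K
E
python3 - <<'E'
from h import *
t=np.load("top.npz");img=t["img"];E=t["E"];K=t["K"]
g=img.min(2); sub=np.zeros_like(g);sub[105:210,195:300]=g[105:210,195:300]
m=(sub>120).astype(np.uint8)
n,l,s,c=cv2.connectedComponentsWithStats(m)
for i in range(1,n):
    if s[i,4]>30: print(s[i],c[i]); cs,_=cv2.findContours((l==i).astype(np.uint8),0,2); a=cv2.approxPolyDP(cs[0],2,True)[:,0]; print(a.tolist()); print(np.round(onplane(E,K,a,.228),3).tolist())
# slot hole
y=img.max(2);sub=np.full_like(y,255);sub[140:176,335:418]=y[140:176,335:418]
cs,_=cv2.findContours((sub<40).astype(np.uint8),0,2)
c=max(cs,key=cv2.contourArea);r=cv2.minAreaRect(c);b=cv2.boxPoints(r);p=onplane(E,K,b,.1);print("slot",r,np.round(p,3).tolist(),p.mean(0),np.linalg.norm(p-np.roll(p,1,0),axis=1))
big=cv2.resize(img[105:215,195:425],None,fx=3.4,fy=3.4,interpolation=cv2.INTER_CUBIC);cv2.imwrite("pics/c1.png",big)
s=np.load("scene.npz")["img"]; cv2.imwrite("pics/c2.png",cv2.resize(s[45:180,240:400],None,fx=4,fy=4,interpolation=cv2.INTER_CUBIC))
E
```

```text
[ 206  119   72   78 1516] [252.52968338 165.76912929]
[[254, 119], [247, 121], [246, 127], [262, 184], [223, 177], [220, 173], [208, 173], [206, 179], [269, 196], [277, 191], [258, 121]]
[[0.592, 0.13, 0.228], [0.588, 0.144, 0.228], [0.577, 0.146, 0.228], [0.465, 0.117, 0.228], [0.481, 0.191, 0.228], [0.488, 0.197, 0.228], [0.489, 0.22, 0.228], [0.478, 0.224, 0.228], [0.441, 0.104, 0.228], [0.45, 0.088, 0.228], [0.588, 0.122, 0.228]]
slot ((357.4310302734375, 157.6724090576172), (5.756555557250977, 1.2998673915863037), 21.801410675048828) [[0.534, -0.07, 0.1], [0.537, -0.071, 0.1], [0.532, -0.083, 0.1], [0.529, -0.082, 0.1]] [ 0.53288116 -0.07624691  0.1       ] [0.01290247 0.00294716 0.01290516 0.00294484]
```

View pics/c1.png

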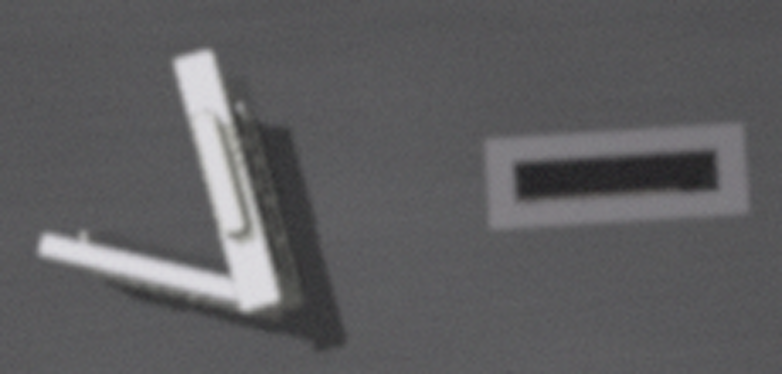

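Picture 3 (top crop) shows these corners, in crop pixels:
- Cap: (174,63), (212,49), (278,302), (242,312).
- Grip: (195–240, 110–236).
- Flap tip: (38,255)–(45,233).
- Slot hole: (516,163), (716,151), (717,187), (517,200).
- Surround: (485,138), (743,122), (749,213), (489,229).

```bash
python3 - <<'E'
from h import *
t=np.load("top.npz");E=t["E"];K=t["K"]
def P(a,z): return onplane(E,K,(np.array(a)+.5)/3.4-.5+[195,105],z)
f=lambda n,p:print(n,np.round(p[:,:2],4).tolist(),"c",np.round(p.mean(0)[:2],4),"L",np.round(np.linalg.norm(p-np.roll(p,1,0),axis=1),4))
cap=P([(174,63),(212,49),(278,302),(242,312)],.228);f("cap",cap)
v=(cap[0]+cap[1]-cap[2]-cap[3])[:2];print("yaw",np.degrees(np.arctan2(v[1],v[0])))
f("flap",P([(38,255),(45,233)],.218))
for n,a in(("slot",[(516,163),(716,151),(717,187),(517,200)]),("sur",[(485,138),(743,122),(749,213),(489,229)])):
    s=P(a,.1);f(n,s);v=(s[0]-s[1]+s[3]-s[2])[:2];print("long axis yaw",np.degrees(np.arctan2(v[1],v[0])))
yaw=np.arctan2(*( (cap[0]+cap[1]-cap[2]-cap[3])[1::-1]));c=cap.mean(0)[:2]
ex=np.array([np.cos(yaw),np.sin(yaw)]);ey=np.array([-ex[1],ex[0]])
h=c-.061*ex;q=P([(41,244)],.218)[0,:2]-h;print("hinge",h,"flap tip",q@ex,q@ey,"ang",np.arctan2(q@ey,q@ex)," r",np.hypot(*q))
# wrist view now
o,img,Ew,Kw=look("wrist");print(np.round(Ew,3),Kw[0,0])
E
```

```text
cap [[0.5841, 0.1459], [0.5914, 0.1241], [0.4456, 0.0893], [0.4406, 0.1097]] c [0.5154 0.1173] L [0.148  0.023  0.1499 0.0209]
yaw 13.798810215944751
flap [[0.4779, 0.2279], [0.4905, 0.2238]] c [0.4842 0.2259] L [0.0132 0.0132]
slot [[0.5453, -0.052], [0.5487, -0.1838], [0.5248, -0.1833], [0.5206, -0.0518]] c [ 0.5348 -0.1177] L [0.0247 0.1319 0.024  0.1316]
long axis yaw 91.67356916358675
sur [[0.5627, -0.032], [0.5675, -0.2024], [0.5068, -0.2034], [0.5019, -0.0327]] c [ 0.5347 -0.1176] L [0.0608 0.1704 0.0607 0.1708]
long axis yaw 91.63225818544642
hinge [0.45619235 0.10271215] flap tip 0.05665978882720762 0.11320390789760347 ang 1.106740088376648  r 0.1265916918017642
[[ 0.281 -0.928 -0.245  0.114]
 [ 0.96   0.271  0.073  0.642]
 [-0.001 -0.256  0.967  0.384]
 [ 0.     0.     0.     1.   ]] 296.50116890500374
```

Sizes agree with the specification: cap 149×22, slot 132×24, surround 170×61. Filter yaw is 13.8° and flap angle about 1.06 rad. I'll push the flap most of the way shut with closed fingers, so first I align the tool (tool x = filter y, tool y = filter x).

Emit:
arm_command([
  [0,0,0],
  [0,0,0],
  [0,0,0],
  [0,0,0],
], twist=[-10,-10,-10,0], grip=0)

```text
time_s: 0.65
tool_pos: [0.1816, 0.6226, 0.2197]
tool_rot: [-179.9, 0.2, 104.6]
force: [-0.1, -0.6, 0.1]
grip_width: 0.0548
```

```bash
cat >> h.py <<'E'
FC=np.array([.5154,.1173]);FY=13.8
def rel(tgt,frame="filter"):
    "tgt: filter-frame mm (x,y) + world z m, or world; prints shift in tool axes cm"
    from cell import telemetry
    o=telemetry.get_obs();Rt=R.from_euler("xyz",o["tool_rot"],degrees=True).as_matrix()
    a=np.radians(FY);ex=np.array([np.cos(a),np.sin(a)]);ey=np.array([-ex[1],ex[0]])
    w=o["tool_pos"][:2]-FC
    print("t",round(o["time_s"],2),"tcp",np.round(o["tool_pos"],4),"rot",np.round(o["tool_rot"],2),"filt",np.round([w@ex*1e3,w@ey*1e3],1),"F",np.round(o["force"],1),"w",round(o["grip_width"],4),"q",np.round(o["qpos"],0))
    for t in tgt:
        p=np.r_[FC+t[0]/1e3*ex+t[1]/1e3*ey,t[2]] if frame=="filter" else np.array(t)
        print(t,"shift cm",np.round(Rt.T@(p-o["tool_pos"])*100,2))
E
python3 -c "
from h import *
rel([(-57,113,.25),(-57,113,.19)])"
```

```text
t 0.65 tcp [0.1816 0.6226 0.2197] rot [-179.86    0.25  104.58] filt [-203.6  570.4] F [-0.1 -0.6  0.1] w 0.0548 q [-70.  19.  -8.  83.   3.  79.  27.]
(-57, 113, 0.25) shift cm [-45.94  14.03  -2.86]
(-57, 113, 0.19) shift cm [-45.92  14.05   3.14]
```

Emit:
arm_command([
  [-4.6,1.4,0],
  [-4.6,1.4,0],
  [-4.6,1.4,0],
  [-4.6,1.4,0],
  [-4.6,1.4,0],
  [-4.6,1.4,0],
  [-4.6,1.4,0],
  [-4.6,1.4,0],
  [-4.6,1.4,0],
  [0,0,0],
], twist=[0,0,0,0,0,0,0,0,0,0])

```text
time_s: 1.9
tool_pos: [0.4083, 0.2382, 0.2192]
tool_rot: [-179.8, 0.1, 102.4]
force: [0.3, 1.1, 0.3]
grip_width: 0.0005
```

```bash
python3 -c "
from h import *
rel([(-57,113,.19)])"
```

```text
t 1.9 tcp [0.4083 0.2382 0.2192] rot [-1.7983e+02  1.3000e-01  1.0241e+02] filt [-75.2 143. ] F [0.3 1.1 0.3] w 0.0005 q [-44.  -3.  10. 108.   1.  76.  68.]
(-57, 113, 0.19) shift cm [-2.95  1.9   2.92]
```

Emit:
arm_command([
  [-1.5,1,1.5],
  [-1.4,1,1.5],
  [0,0,0.2],
  [0,0,0],
], twist=[-1.4,0,0,0])

```text
time_s: 2.4
tool_pos: [0.4336, 0.2167, 0.1862]
tool_rot: [-179.8, -0.0, 103.6]
force: [0.1, 1.0, -0.5]
grip_width: 0.0004
```

```bash
python3 -c "
from h import *
rel([(-25,92,.19),(-8,84,.19),(8,72,.19),(18,60,.19),(24,52,.19)])
o,i,E,K=look('top');cv2.imwrite('pics/t1.png',cv2.resize(i[80:240,180:420],None,fx=3,fy=3))"
```

```text
t 2.4 tcp [0.4336 0.2167 0.1862] rot [-1.7980e+02 -3.0000e-02  1.0355e+02] filt [-55.7 116.1] F [ 0.1  1.  -0.5] w 0.0004 q [-42.  -1.  13. 109.   0.  72.  74.]
(-25, 92, 0.19) shift cm [-2.39  3.08 -0.39]
(-8, 84, 0.19) shift cm [-3.19  4.78 -0.39]
(8, 72, 0.19) shift cm [-4.38  6.39 -0.4 ]
(18, 60, 0.19) shift cm [-5.57  7.39 -0.4 ]
(24, 52, 0.19) shift cm [-6.37  8.   -0.41]
```

View pics/t1.png

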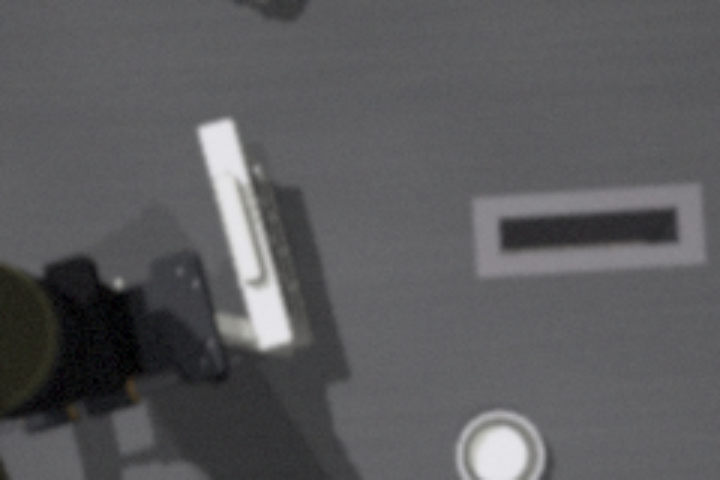

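Picture 4: the gripper is outside the flap (body edge at (215,320)), and the filter is undisturbed. Now the sweep to close the flap.

Emit:
arm_command([
  [-0.8,1.0,-0.4],
  [-0.8,1.0,0],
  [-0.8,1.0,0],
  [-0.4,0.9,0],
  [-0.5,0.9,0],
  [-0.6,0.8,0],
  [-0.6,0.8,0],
  [-0.6,0.6,0],
  [-0.7,0.5,0],
  [0,0,0],
], twist=[0,0,0,0,0,0,0,0,0,0])

```text
time_s: 3.7
tool_pos: [0.5266, 0.1762, 0.1911]
tool_rot: [-179.9, -0.0, 103.6]
force: [0.5, 0.1, -0.3]
grip_width: 0.0005
```

```bash
python3 -c "
from h import *
rel([(24,52,.19)])"
```

```text
t 3.7 tcp [0.5266 0.1762 0.1911] rot [-1.7988e+02 -4.0000e-02  1.0361e+02] filt [25.  54.5] F [ 0.5  0.1 -0.3] w 0.0005 q [-37.   8.  17. 100.  -3.  73.  85.]
(24, 52, 0.19) shift cm [-0.25 -0.1   0.11]
```

Emit:
arm_command([
  [1.5,0,0],
  [0,0,-4],
  [0,0,-4],
  [0,0,0],
], twist=[0,0,0,0], grip=100)

```text
time_s: 4.2
tool_pos: [0.5209, 0.1961, 0.2729]
tool_rot: [-179.8, -0.1, 103.9]
force: [-0.1, 0.6, 0.2]
grip_width: 0.0326
```

```bash
python3 -c "
from h import *
rel([(50,15,.26),(50,15,.195)])
o,i,E,K=look('top');w=look('wrist');a=cv2.resize(i[100:230,190:310],None,fx=3,fy=3);b=w[1];c=np.zeros((max(a.shape[0],400),a.shape[1]+427,3),np.uint8);c[:a.shape[0],:a.shape[1]]=a;c[:267,a.shape[1]:]=cv2.resize(b,(427,267));cv2.imwrite('pics/t2.png',c)"
```

```text
t 4.2 tcp [0.5209 0.1961 0.2729] rot [-1.7981e+02 -1.4000e-01  1.0387e+02] filt [24.1 75.3] F [-0.1  0.6  0.2] w 0.0326 q [-39.   6.  17.  93.  -2.  82.  82.]
(50, 15, 0.26) shift cm [-6.03  2.59  1.26]
(50, 15, 0.195) shift cm [-6.05  2.61  7.76]
```

View pics/t2.png

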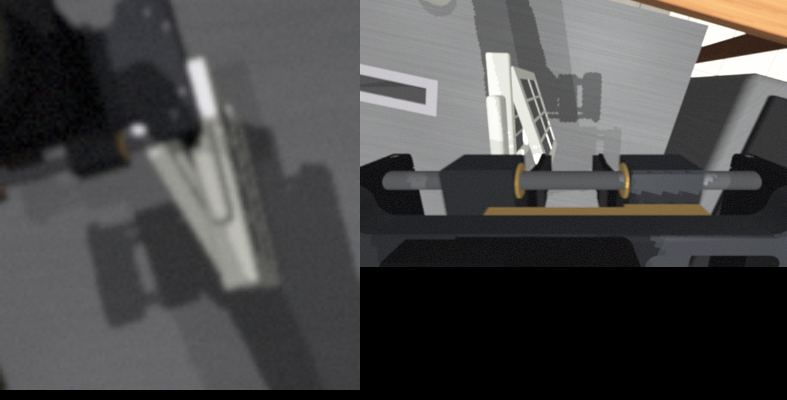

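Picture 5: the flap now stands about 0.3 rad open and the cap is unmoved (hinge end at crop (240,287)). Next I straddle the free edge.

Emit:
arm_command([
  [-1.5,0.6,0],
  [-1.5,0.7,0],
  [-1.5,0.7,0],
  [-1.5,0.6,0],
  [0,0,0],
  [0,0,0],
], twist=[0,0,0,0,0,0], grip=100)

```text
time_s: 5.05
tool_pos: [0.5606, 0.1373, 0.2648]
tool_rot: [-179.1, 0.1, 103.7]
force: [-0.4, 0.6, -0.4]
grip_width: 0.0865
```

```bash
python3 -c "
from h import *
rel([(52,15,.195)])"
```

```text
t 5.05 tcp [0.5606 0.1373 0.2648] rot [-1.7911e+02  6.0000e-02  1.0368e+02] filt [48.7  8.7] F [-0.4  0.6 -0.4] w 0.0865 q [-34.   9.  20.  90.  -3.  82.  90.]
(52, 15, 0.195) shift cm [0.64 0.44 6.98]
```

Emit:
arm_command([
  [0.6,0.4,0],
  [0,0,2],
  [0,0,2],
  [0,0,2],
  [0,0,0.7],
  [0,0,0],
], twist=[0,0,0,0,0,0])

```text
time_s: 5.8
tool_pos: [0.5617, 0.1516, 0.1974]
tool_rot: [-179.3, -0.1, 104.2]
force: [-0.1, -0.8, -0.1]
grip_width: 0.087
```

```bash
python3 -c "
from h import *
rel([(52,15,.195)])"
```

```text
t 5.8 tcp [0.5617 0.1516 0.1974] rot [-1.7928e+02 -1.4000e-01  1.0418e+02] filt [53.1 22.3] F [-0.1 -0.8 -0.1] w 0.087 q [-34.  12.  19.  95.  -4.  75.  90.]
(52, 15, 0.195) shift cm [-0.73 -0.12  0.24]
```

Emit:
arm_command([
  [-0.7,0,0.2],
  [-0.7,0,0],
  [-0.6,0,0],
  [0,0,0],
  [0,0,0],
], twist=[0,0,0,0,0], force=20)

```text
time_s: 6.42
tool_pos: [0.5685, 0.1308, 0.1979]
tool_rot: [-179.5, -0.2, 104.1]
force: [-0.2, -0.4, -0.4]
grip_width: 0.0872
```

Emit:
arm_command([
  [0,0,0],
  [0,0,0],
  [0,0,0],
  [0,0,0],
  [0,0,0],
  [0,0,0],
], twist=[0,0,0,0,0,0], grip=45)

```text
time_s: 7.18
tool_pos: [0.5684, 0.1319, 0.1979]
tool_rot: [-179.5, -0.2, 104.2]
force: [-0.1, 0.7, 0.4]
grip_width: 0.0409
```

```bash
python3 -c "
from h import *
rel([(52,0,.195)])"
```

```text
t 7.17 tcp [0.5684 0.1319 0.1979] rot [-179.54   -0.2   104.21] filt [54.9  1.5] F [-0.1  0.7  0.4] w 0.0409 q [-33.  12.  20.  95.  -4.  74.  92.]
(52, 0, 0.195) shift cm [-0.15 -0.29  0.29]
```

Emit:
arm_command([
  [-0.1,0,0.7],
  [0,0,0.6],
  [0,0,0],
], twist=[0,0,0])

```text
time_s: 7.55
tool_pos: [0.5681, 0.1308, 0.1835]
tool_rot: [-179.5, -0.2, 104.2]
force: [0.2, 0.4, -0.7]
grip_width: 0.0395
```

Emit:
arm_command([
  [0,0,0],
  [0,0,0],
  [0,0,0],
  [0,0,0],
  [0,0,0],
  [0,0,0],
  [0,0,0],
  [0,0,0],
], twist=[0,0,0,0,0,0,0,0], grip=0, force=55)

```text
time_s: 8.55
tool_pos: [0.5683, 0.1303, 0.1835]
tool_rot: [-179.5, -0.2, 104.2]
force: [-0.9, -0.8, -1.4]
grip_width: 0.0226
```

```bash
python3 -c "
from h import *
rel([(52,0,.195)])"
```

```text
t 8.55 tcp [0.5683 0.1303 0.1835] rot [-1.795e+02 -1.600e-01  1.042e+02] filt [54.5  0.1] F [-0.9 -0.8 -1.4] w 0.0226 q [-33.  12.  20.  96.  -4.  73.  92.]
(52, 0, 0.195) shift cm [-0.   -0.26 -1.14]
```

Width 22.6 mm suggests it is fully shut (24 nominal). I'll release, rise and check.

Emit:
arm_command([
  [0,0,0],
  [0,0,0],
  [0,0,0],
  [0,0,-2],
  [0,0,-3],
  [0,0,-3],
  [0,0,-3],
  [0,0,0],
], twist=[0,0,0,0,0,0,0,0], grip=70)

```text
time_s: 9.55
tool_pos: [0.5691, 0.1301, 0.2966]
tool_rot: [-179.4, -0.2, 104.2]
force: [-0.2, -1.0, 0.6]
grip_width: 0.0611
```

Emit:
arm_command([
  [0,-5,-2],
  [0,-5,-2],
  [0,-4,0],
  [0,0,0],
], twist=[0,0,0,0])

```text
time_s: 10.05
tool_pos: [0.4292, 0.0953, 0.3337]
tool_rot: [-179.0, -0.0, 104.3]
force: [-0.0, 0.3, -0.1]
grip_width: 0.0607
```

```bash
python3 -c "
from h import *
rel([(0,0,.27)])
o,i,E,K=look('wrist');np.savez('w3.npz',img=i,E=E,K=K);t=look('top');np.savez('t3.npz',img=t[1],E=t[2],K=t[3])
C=FC;a=np.radians(FY);ex=np.array([np.cos(a),np.sin(a)]);ey=np.array([-ex[1],ex[0]])
print(proj(E,K,[np.r_[C,.228],np.r_[C+.075*ex,.228]]))
a=cv2.resize(t[1][100:230,190:310],None,fx=2.5,fy=2.5);c=np.zeros((400+a.shape[0]-125,640,3),np.uint8)[:600]
c=np.zeros((600,640,3),np.uint8);c[:400]=i;c[400:600,:300]=a[:200];cv2.imwrite('pics/w3.png',c)"
```

```text
t 10.05 tcp [0.4292 0.0953 0.3337] rot [-1.7897e+02 -2.0000e-02  1.0425e+02] filt [-88.9  -0.8] F [-0.   0.3 -0.1] w 0.0607 q [-36. -10.  17. 100.   3.  90.  85.]
(0, 0, 0.27) shift cm [0.01 9.01 6.2 ]
[[318.20072051 290.9369027 ]
 [317.63457248 354.16758693]]
```

View pics/w3.png

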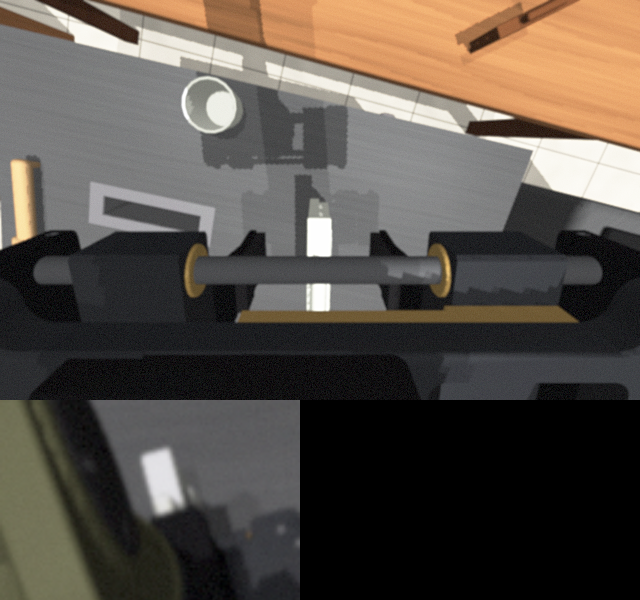

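Picture 6: the wrist view shows the cap end centred at (318,220) with no flap showing beside it. The filter reads as shut and still on the measured axis. Now I grasp the grip rib.

Emit:
arm_command([
  [0,3,0],
  [0,3,0],
  [0,3,0],
  [0,0,0],
  [0,0,3],
  [0,0,3],
  [0,0,0],
], twist=[0,0,0,0,0,0,0])

```text
time_s: 11.02
tool_pos: [0.5238, 0.119, 0.2636]
tool_rot: [-178.5, 0.3, 104.2]
force: [-0.4, -0.1, 0.3]
grip_width: 0.0607
```

```bash
python3 -c "
from h import *
rel([(0,0,.232)])"
```

```text
t 11.03 tcp [0.5238 0.119  0.2636] rot [-178.54    0.32  104.2 ] filt [ 8.5 -0.4] F [-0.4 -0.1  0.3] w 0.0607 q [-35.   5.  20.  95.  -1.  82.  90.]
(0, 0, 0.232) shift cm [ 0.06 -0.77  3.18]
```

Emit:
arm_command([
  [0,-0.8,0],
  [0,0,1],
  [0,0,1],
  [0,0,0.7],
  [0,0,0],
], twist=[0,0,0,0,0])

```text
time_s: 11.65
tool_pos: [0.5162, 0.1168, 0.2381]
tool_rot: [-178.8, 0.3, 104.2]
force: [0.2, 0.3, -0.7]
grip_width: 0.0608
```

```bash
python3 -c "
from h import *
rel([(0,0,.232)])"
```

```text
t 11.65 tcp [0.5162 0.1168 0.2381] rot [-178.79    0.3   104.19] filt [ 0.7 -0.7] F [ 0.2  0.3 -0.7] w 0.0608 q [-35.   4.  20.  99.  -1.  79.  90.]
(0, 0, 0.232) shift cm [ 0.07 -0.05  0.61]
```

Emit:
arm_command([
  [0.1,0,0.6],
  [0,0,0],
  [0,0,0],
], twist=[0,0,0])

```text
time_s: 12.02
tool_pos: [0.5162, 0.1179, 0.2321]
tool_rot: [-178.8, 0.3, 104.2]
force: [0.1, -0.3, -0.4]
grip_width: 0.0609
```

Emit:
arm_command([
  [0,0,0],
  [0,0,0],
  [0,0,0],
  [0,0,0],
  [0,0,0],
  [0,0,0],
  [0,0,0],
  [0,0,0],
], twist=[0,0,0,0,0,0,0,0], grip=0, force=50)

```text
time_s: 13.02
tool_pos: [0.5164, 0.1181, 0.2325]
tool_rot: [-178.9, 0.3, 104.2]
force: [0.2, 0.2, 0.4]
grip_width: 0.0136
```

```bash
python3 -c "
from h import *
rel([(0,0,.232)])"
```

```text
t 13.03 tcp [0.5164 0.1181 0.2325] rot [-178.88    0.29  104.22] filt [1.2 0.5] F [0.2 0.2 0.4] w 0.0136 q [-35.   4.  20.  99.  -1.  78.  90.]
(0, 0, 0.232) shift cm [-0.05 -0.12  0.05]
```

Gripped (13.6 mm). Lift, then turn toward the slot's axis (target tool yaw 1.65°).

Emit:
arm_command([
  [0,0,-1],
  [0,0,-2],
  [0,0,-2],
  [0,0,-2],
  [0,0,-1],
  [0,0,0],
], twist=[0,0,0,0,0,0])

```text
time_s: 13.78
tool_pos: [0.5161, 0.1182, 0.3131]
tool_rot: [-178.5, 0.3, 104.2]
force: [-0.5, -1.2, -4.7]
grip_width: 0.0136
```

Emit:
arm_command([
  [0,0,0],
  [0,0,0],
  [0,0,0],
  [0,0,0],
  [0,0,0],
  [0,0,0],
  [0,0,0],
  [0,0,0],
  [0,0,0],
  [0,0,0],
], twist=[8,10,10,10,10,10,10,10,10,0])

```text
time_s: 15.02
tool_pos: [0.511, 0.1167, 0.3017]
tool_rot: [179.5, 2.6, 13.3]
force: [-0.5, -0.6, -3.7]
grip_width: 0.0135
```

```bash
python3 -c "
from h import *
rel([(.535,-.118,.31)],'w')"
```

```text
t 15.03 tcp [0.511  0.1167 0.3017] rot [179.48   2.58  13.31] filt [-4.4  0.5] F [-0.5 -0.6 -3.7] w 0.0135 q [-37.   3.  23.  92.  -1.  87.  -2.]
(0.535, -0.118, 0.31) shift cm [-3.11 23.4  -0.47]
```

Emit:
arm_command([
  [0,0,0],
  [-0.4,3,-0.5],
  [-0.4,4,-0.5],
  [-0.4,4,0],
  [-0.4,4,0],
  [0,0,0],
], twist=[0,0,0,0,0,0])

```text
time_s: 15.78
tool_pos: [0.5315, -0.0363, 0.3122]
tool_rot: [179.5, 2.7, 14.3]
force: [-0.7, -0.7, -3.6]
grip_width: 0.0137
```

```bash
python3 -c "
from h import *
rel([(.535,-.118,.31)],'w')"
```

```text
t 15.78 tcp [ 0.5315 -0.0363  0.3122] rot [179.48   2.73  14.35] filt [ -21. -153.] F [-0.7 -0.7 -3.6] w 0.0137 q [-28.   4.  30.  91.  -1.  88.  17.]
(0.535, -0.118, 0.31) shift cm [-1.67  8.    0.37]
```

Emit:
arm_command([
  [0,0,0],
  [0,0,0],
], twist=[0,0])

```text
time_s: 16.02
tool_pos: [0.5314, -0.0348, 0.3118]
tool_rot: [179.5, 2.8, 14.6]
force: [-0.4, 0.2, -3.9]
grip_width: 0.0138
```

Emit:
arm_command([
  [0,0,0],
  [0,0,0],
  [0,0,0],
  [0,0,0],
], twist=[-10,-10,-10,0])

```text
time_s: 16.52
tool_pos: [0.5312, -0.0295, 0.3112]
tool_rot: [-178.9, 2.6, 46.0]
force: [-0.3, -0.1, -4.3]
grip_width: 0.0139
```

Emit:
arm_command([
  [0,0,0],
  [0,0,0],
  [0,0,0],
  [0,0,0],
  [0,0,0],
  [0,0,0],
  [0,0,0],
], twist=[5,5,5,5,5,5,0])

```text
time_s: 17.4
tool_pos: [0.5311, -0.0238, 0.3107]
tool_rot: [179.7, 2.8, 14.3]
force: [-0.6, -0.7, -4.0]
grip_width: 0.0135
```

Emit:
arm_command([
  [0,0,-6],
  [0,0,0],
  [0,0,0],
], twist=[0,0,0])

```text
time_s: 17.77
tool_pos: [0.5321, -0.0214, 0.3688]
tool_rot: [179.8, 3.2, 14.4]
force: [0.3, 0.2, -3.8]
grip_width: 0.0139
```

Emit:
arm_command([
  [0,0,1],
  [0,0,1],
  [0,0,1],
  [0,0,1],
  [0,0,1],
  [0,0,1],
  [0,0,0],
  [0,0,0],
], twist=[4,4,4,0,0,0,0,0])

```text
time_s: 18.77
tool_pos: [0.527, -0.0218, 0.302]
tool_rot: [179.1, 3.4, 2.2]
force: [0.6, 0.5, -3.4]
grip_width: 0.0135
```

```bash
python3 -c "
from h import *
rel([(.535,-.118,.31)],'w')"
```

```text
t 18.77 tcp [ 0.527  -0.0218  0.302 ] rot [179.07   3.36   2.21] filt [ -21.9 -137.8] F [ 0.6  0.5 -3.4] w 0.0135 q [-29.   4.  30.  92.  -1.  88.   3.]
(0.535, -0.118, 0.31) shift cm [ 0.38  9.66 -0.67]
```

Emit:
arm_command([
  [0,0,4],
  [0,0,0],
  [0,0,0],
], twist=[0,0,0])

```text
time_s: 19.15
tool_pos: [0.5266, -0.0225, 0.2646]
tool_rot: [179.1, 3.1, 2.2]
force: [0.8, -0.3, -4.0]
grip_width: 0.0133
```

Emit:
arm_command([
  [0,0,-1],
  [0,0,0],
  [0,0,-1],
  [0,0,0],
  [0,0,-1],
  [0,0,0],
  [0,0,0],
], twist=[0,0,0,0,0,0,0])

```text
time_s: 20.02
tool_pos: [0.5303, -0.0219, 0.3008]
tool_rot: [179.1, 2.7, 2.2]
force: [0.5, 0.0, -4.1]
grip_width: 0.0137
```

Emit:
arm_command([
  [4,0,0],
  [0,0,0],
  [0,0,0],
], twist=[0,0,0])

```text
time_s: 20.4
tool_pos: [0.5702, -0.0202, 0.2977]
tool_rot: [179.1, 2.9, 2.3]
force: [0.9, -1.3, -4.1]
grip_width: 0.0133
```

Emit:
arm_command([
  [-2,0,0],
  [-2,0,0],
  [0,0,0],
], twist=[0,0,0])

```text
time_s: 20.78
tool_pos: [0.5279, -0.022, 0.2994]
tool_rot: [179.2, 2.9, 2.3]
force: [0.1, 0.0, -3.7]
grip_width: 0.0135
```

Stop-and-go lifting with fast lowering undoes the tilt drift, so I repeat that cycle.

Emit:
arm_command([
  [0,0,4],
  [0,0,0],
  [0,0,-1],
  [0,0,0],
  [0,0,-1],
  [0,0,0],
  [0,0,-1],
  [0,0,0],
], twist=[0,0,0,0,0,0,0,0])

```text
time_s: 21.78
tool_pos: [0.5313, -0.022, 0.2974]
tool_rot: [179.2, 2.2, 2.3]
force: [0.0, -0.9, -3.0]
grip_width: 0.0134
```

Emit:
arm_command([
  [0,0,4],
  [0,0,0],
  [0,0,-0.6],
  [0,0,0],
  [0,0,-0.6],
  [0,0,0],
  [0,0,-0.6],
  [0,0,0],
  [0,0,-0.6],
  [0,0,0],
], twist=[0,0,0,0,0,0,0,0,0,0])

```text
time_s: 23.02
tool_pos: [0.5331, -0.0222, 0.2876]
tool_rot: [179.3, 1.8, 2.3]
force: [-0.8, -0.8, -3.3]
grip_width: 0.0135
```

Emit:
arm_command([
  [0,0,4],
  [0,0,0],
  [0,0,-1.2],
  [0,0,0],
  [0,0,-1.2],
  [0,0,0],
  [0,0,-1.2],
  [0,0,0],
], twist=[0,0,0,0,0,0,0,0])

```text
time_s: 24.02
tool_pos: [0.5358, -0.0222, 0.2914]
tool_rot: [179.3, 1.3, 2.3]
force: [-0.3, 0.0, -3.5]
grip_width: 0.0133
```

Emit:
arm_command([
  [0,3,4],
  [0,0,0],
  [0,2,-1.2],
  [0,0,0],
  [0,2,-1.2],
  [0,0,0],
  [0,2,-1.2],
  [0,0,0],
], twist=[0,0,0,0,0,0,0,0])

```text
time_s: 25.02
tool_pos: [0.5405, -0.1064, 0.2877]
tool_rot: [179.6, 1.3, 2.7]
force: [-0.1, -0.3, -2.9]
grip_width: 0.0133
```

```bash
python3 -c "
from h import *
rel([(.535,-.118,.30)],'w')"
```

```text
t 25.02 tcp [ 0.5405 -0.1064  0.2877] rot [179.63   1.29   2.73] filt [ -29.  -223.2] F [-0.1 -0.3 -2.9] w 0.0133 q [-24.   6.  35.  92.  -3.  85.  14.]
(0.535, -0.118, 0.3) shift cm [-0.63  1.14 -1.21]
```

Emit:
arm_command([
  [0,0,3.5],
  [0,0,0],
  [0,0,-1.2],
  [0,0,0],
  [0,0,-1.2],
  [0,0,0],
  [0,0,-1.2],
  [0,0,0],
], twist=[0,0,0,0,0,0,0,0])

```text
time_s: 26.02
tool_pos: [0.5429, -0.1, 0.294]
tool_rot: [179.9, 1.0, 3.1]
force: [0.1, -0.7, -3.6]
grip_width: 0.0132
```

Emit:
arm_command([
  [0,0,3.5],
  [0,0,0],
  [0,0,-1.2],
  [0,0,0],
  [0,0,-1.2],
  [0,0,0],
  [0,0,-1.2],
  [0,0,0],
], twist=[0,0,0,0,0,0,0,0])

```text
time_s: 27.02
tool_pos: [0.545, -0.1006, 0.3021]
tool_rot: [179.8, 0.5, 3.1]
force: [0.9, -0.8, -2.8]
grip_width: 0.0136
```

```bash
python3 -c "
from h import *
rel([(.535,-.118,.30)],'w')
t=look('top');w=look('wrist');s=look('scene')
c=np.zeros((600,800,3),np.uint8);c[:400,:640]=w[1];c[400:600,:320]=cv2.resize(t[1][100:225,290:490],(320,200));c[400:600,320:640]=cv2.resize(s[1][60:185,220:420],(320,200));cv2.imwrite('pics/p4.png',c);np.savez('p4.npz',w=w[1],E=w[2],K=w[3],t=t[1],s=s[1])"
```

```text
t 27.02 tcp [ 0.545  -0.1006  0.3021] rot [179.84   0.54   3.07] filt [ -23.2 -218.7] F [ 0.9 -0.8 -2.8] w 0.0136 q [-24.   6.  35.  90.  -3.  85.  14.]
(0.535, -0.118, 0.3) shift cm [-1.09  1.68  0.22]
```

View pics/p4.png

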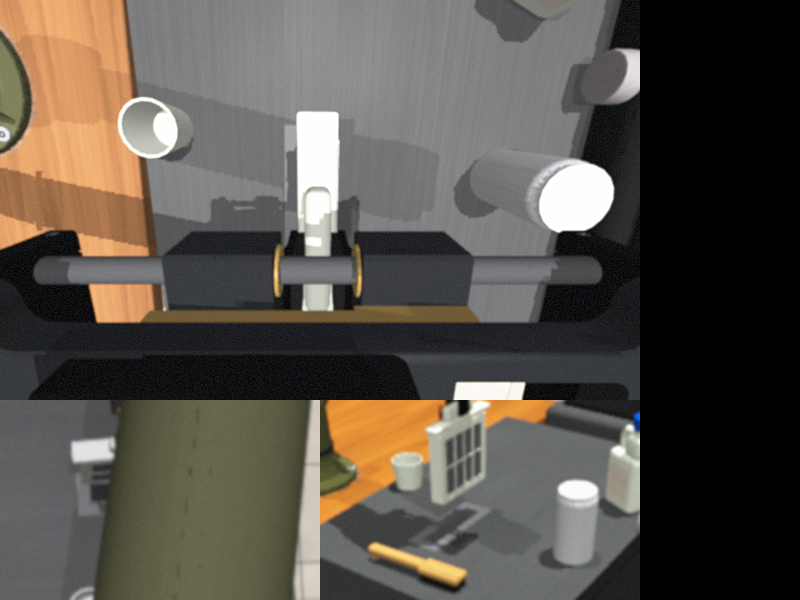

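Picture 7: the filter hangs closed with its cap end at (297–338,112) and rib end at (317,186). The surround's end corner shows at about (285,125), and the other things stand untouched. I'll check the filter's offset in the hand and the surround corner against the top-view measurement.

```bash
python3 -c "
from h import *
d=np.load('p4.npz');E,K=d['E'],d['K'];im=d['w']
from cell import telemetry
o=telemetry.get_obs();Rt=R.from_euler('xyz',o['tool_rot'],degrees=True).as_matrix();p=o['tool_pos']
zc=p[2]-.0045
g=im.min(2).astype(int);print('col310-325 rows106-118',g[104:120,317]);print('row150',[ (c,g[150,c]) for c in range(282,346,1)][::1])
for uv in [(297.5,111.5),(338,111.5),(317.5,111.5)]:
  print(uv,np.round((onplane(E,K,[uv],zc)[0]-p)@Rt*1e3,1))
print('sur',onplane(E,K,[(285,125)],.1), 'pred surround corners px',proj(E,K,[[.5019,-.0327,.1],[.5627,-.032,.1]]))
cv2.imwrite('pics/p5.png',cv2.resize(im[95:240,260:360],None,fx=4,fy=4,interpolation=2))
"
```

```text
col310-325 rows106-118 [138 147 141 141 136 139 143 184 246 255 255 254 254 254 254 254]
row150 [(282, np.int64(113)), (283, np.int64(120)), (284, np.int64(137)), (285, np.int64(158)), (286, np.int64(164)), (287, np.int64(159)), (288, np.int64(152)), (289, np.int64(147)), (290, np.int64(144)), (291, np.int64(146)), (292, np.int64(144)), (293, np.int64(142)), (294, np.int64(120)), (295, np.int64(107)), (296, np.int64(132)), (297, np.int64(205)), (298, np.int64(248)), (299, np.int64(255)), (300, np.int64(254)), (301, np.int64(254)), (302, np.int64(254)), (303, np.int64(254)), (304, np.int64(254)), (305, np.int64(254)), (306, np.int64(254)), (307, np.int64(254)), (308, np.int64(254)), (309, np.int64(254)), (310, np.int64(254)), (311, np.int64(254)), (312, np.int64(254)), (313, np.int64(254)), (314, np.int64(254)), (315, np.int64(254)), (316, np.int64(254)), (317, np.int64(254)), (318, np.int64(254)), (319, np.int64(254)), (320, np.int64(254)), (321, np.int64(254)), (322, np.int64(254)), (323, np.int64(254)), (324, np.int64(254)), (325, np.int64(254)), (326, np.int64(254)), (327, np.int64(254)), (328, np.int64(254)), (329, np.int64(254)), (330, np.int64(254)), (331, np.int64(254)), (332, np.int64(254)), (333, np.int64(254)), (334, np.int64(254)), (335, np.int64(254)), (336, np.int64(246)), (337, np.int64(237)), (338, np.int64(227)), (339, np.int64(173)), (340, np.int64(116)), (341, np.int64(114)), (342, np.int64(119)), (343, np.int64(115)), (344, np.int64(116)), (345, np.int64(116))]
(297.5, 111.5) [-11.4 -75.5   4.5]
(338, 111.5) [ 10.4 -75.5   4.2]
(317.5, 111.5) [ -0.6 -75.5   4.3]
sur [[ 0.49929686 -0.03473911  0.1       ]] pred surround corners px [[287.23920872 123.34215209]
 [338.54650101 125.55525461]]
```

View pics/p5.png

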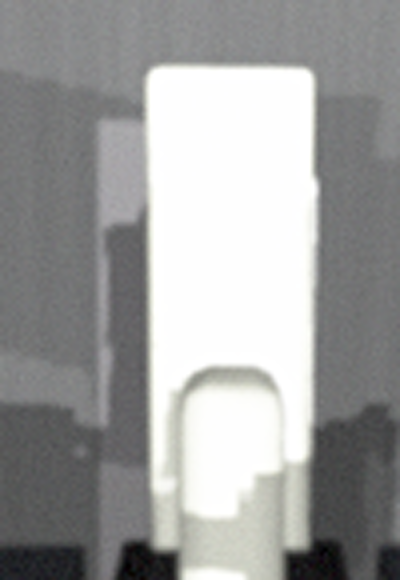

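```bash
python3 -c "
from h import *
for n,(r0,r1,c0,c1) in (('top',(135,178,330,422)),('scene',(118,158,268,334))):
  d=np.load(n+'.npz');im=d['img'];g=cv2.cvtColor(im,cv2.COLOR_BGR2GRAY);s=cv2.resize(g[r0:r1,c0:c1],None,fx=8,fy=8,interpolation=cv2.INTER_CUBIC)
  bg=np.median(s);hi=np.percentile(s,95);m=(s>(bg+hi)/2 if n=='scene' else s>(np.percentile(s,30)+hi)/2).astype(np.uint8)
  print(n,bg,hi,np.percentile(s,30),np.percentile(s,3))
  cs,_=cv2.findContours(m,cv2.RETR_CCOMP,2);cs=sorted(cs,key=cv2.contourArea)[::-1][:2]
  for c in cs:
    q=cv2.approxPolyDP(cv2.convexHull(c),0.04*cv2.arcLength(c,True),True)[:,0].astype(float)
    q=(q+.5)/8-.5+[c0,r0];p=onplane(d['E'],d['K'],q,.1);print(len(q),np.round(q,1).tolist(),np.round(p.mean(0),4),np.round(np.linalg.norm(p-np.roll(p,1,0),axis=1),4),np.round(p[:,:2],4).tolist())
d=np.load('p4.npz');print(onplane(d['E'],d['K'],[(284.3,125),(286.2,202),(284.5,150)],.1))
"
```

```text
top 89.0 126.0 86.0 39.0
4 [[412.8, 142.2], [413.7, 166.9], [338.2, 170.3], [338.1, 145.4]] [ 0.5349 -0.117   0.1   ] [0.1676 0.056  0.1685 0.0565] [[0.5638, -0.2014], [0.5077, -0.2007], [0.5057, -0.0322], [0.5622, -0.0338]]
4 [[405.9, 149.3], [404.9, 161.2], [345.9, 163.3], [348.1, 151.3]] [ 0.5346 -0.1183  0.1   ] [0.1295 0.027  0.1318 0.0277] [[0.5481, -0.1853], [0.5213, -0.1819], [0.521, -0.0501], [0.548, -0.0558]]
scene 109.0 158.0 108.0 75.0
4 [[325.8, 128.1], [291.8, 153.8], [275.4, 147.6], [310.4, 123.1]] [ 0.5333 -0.1197  0.1   ] [0.0564 0.1669 0.0578 0.1666] [[0.5578, -0.0357], [0.5659, -0.2024], [0.5082, -0.2036], [0.5014, -0.0371]]
4 [[318.1, 129.2], [292.2, 148.9], [283.9, 146.9], [310.3, 127.3]] [ 0.5341 -0.1206  0.1   ] [0.0261 0.1288 0.026  0.1298] [[0.543, -0.0541], [0.5508, -0.1826], [0.5254, -0.1876], [0.5172, -0.0581]]
[[ 0.49846702 -0.03478329  0.1       ]
 [ 0.50317772 -0.12906374  0.1       ]
 [ 0.49942324 -0.06405224  0.1       ]]
```

Emit:
arm_command([
  [-1.1,1.9,3],
  [0,0,0],
  [0,0,-1],
  [0,0,0],
  [0,0,-1],
  [0,0,0],
  [0,0,0],
], twist=[0.9,0,0,0,0,0,0])

```text
time_s: 28.05
tool_pos: [0.5355, -0.1181, 0.2928]
tool_rot: [179.9, 0.6, 2.4]
force: [-0.7, 0.2, -4.0]
grip_width: 0.0129
```

```bash
python3 -c "
from h import *
rel([(.5337,-.1196,.24)],'w')"
```

```text
t 28.05 tcp [ 0.5355 -0.1181  0.2928] rot [179.88   0.56   2.35] filt [ -36.6 -233.5] F [-0.7  0.2 -4. ] w 0.0129 q [-23.   5.  35.  92.  -3.  84.  15.]
(0.5337, -0.1196, 0.24) shift cm [-0.14  0.13  5.28]
```

Emit:
arm_command([
  [-0.1,0.1,4],
  [0,0,0],
  [0,0,-0.7],
  [0,0,0],
  [0,0,-0.7],
  [0,0,0],
  [0,0,0],
], twist=[0,0,0,0,0,0,0])

```text
time_s: 28.92
tool_pos: [0.5371, -0.1195, 0.2725]
tool_rot: [179.8, 0.1, 2.4]
force: [-0.5, -0.5, -4.0]
grip_width: 0.0136
```

```bash
python3 -c "
from h import *
rel([(.5337,-.1196,.24)],'w')"
```

```text
t 28.93 tcp [ 0.5371 -0.1195  0.2725] rot [1.7984e+02 1.0000e-01 2.3900e+00] filt [ -35.4 -235.1] F [-0.5 -0.5 -4. ] w 0.0136 q [-23.   5.  35.  94.  -3.  82.  15.]
(0.5337, -0.1196, 0.24) shift cm [-0.33 -0.01  3.25]
```

Emit:
arm_command([
  [-0.3,0,2.5],
  [0,0,0],
  [0,0,0],
], twist=[0,0,0])

```text
time_s: 29.3
tool_pos: [0.5346, -0.1198, 0.2483]
tool_rot: [179.8, 0.0, 2.4]
force: [1.3, -0.5, -4.0]
grip_width: 0.0133
```

```bash
python3 -c "
from h import *
rel([(.5337,-.1196,.235)],'w')
s=look('scene');w=look('wrist');c=np.zeros((600,800,3),np.uint8);c[:600,:]=cv2.resize(s[1][105:165,258:338],(800,600),interpolation=2);cv2.imwrite('pics/p6.png',c);np.savez('p6.npz',s=s[1],E=s[2],K=s[3],w=w[1])"
```

```text
t 29.3 tcp [ 0.5346 -0.1198  0.2483] rot [179.83   0.     2.38] filt [ -37.9 -234.8] F [ 1.3 -0.5 -4. ] w 0.0133 q [-23.   5.  35.  97.  -3.  79.  15.]
(0.5337, -0.1196, 0.235) shift cm [-0.09 -0.03  1.33]
```

View pics/p6.png

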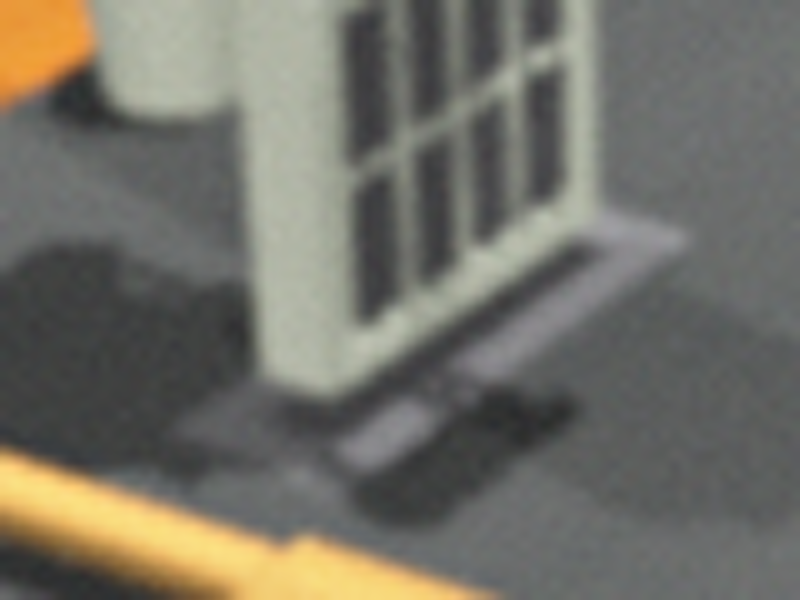

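Picture 8: the filter hovers about 15 mm over the slot with its bottom corners at crop (265,378), (332,393) and (600,220). The slot is below and in line with it. I'll compare both within this same camera.

```bash
python3 -c "
from h import *
d=np.load('p6.npz');E,K=d['E'],d['K']
q=(np.array([(265,378),(332,393),(600,220)])+.5)/10-.5+[258,105]
p=onplane(E,K,q,.1158);print(np.round(p,4))
a=np.radians(2.4);ux=np.array([np.cos(a),np.sin(a)]);uy=np.array([-ux[1],ux[0]])
c=np.array([.5346,-.1198+.0008])
print('expected corners',[np.round(c+sx*.012*ux+sy*.065*uy,4) for sx,sy in((-1,-1),(1,-1),(1,1))])
"
```

```text
[[ 0.5279 -0.1883  0.1158]
 [ 0.5481 -0.1839  0.1158]
 [ 0.5499 -0.0652  0.1158]]
expected corners [array([ 0.5253, -0.1844]), array([ 0.5493, -0.1834]), array([ 0.5439, -0.0536])]
```

Emit:
arm_command([
  [-0.1,0,0.8],
  [0,0,0.5],
  [0,0,0.4],
  [0,0,0.3],
  [0,0,0],
], twist=[0.2,0,0,0,0])

```text
time_s: 30.02
tool_pos: [0.5356, -0.1222, 0.2332]
tool_rot: [179.8, -0.4, 2.1]
force: [-0.0, 0.5, -2.6]
grip_width: 0.0135
```

```bash
python3 -c "
from h import *
rel([(.5337,-.1196,.235)],'w')"
```

```text
t 30.02 tcp [ 0.5356 -0.1222  0.2332] rot [179.76  -0.42   2.09] filt [ -37.5 -237.4] F [-0.   0.5 -2.6] w 0.0135 q [-23.   6.  36.  98.  -3.  77.  15.]
(0.5337, -0.1196, 0.235) shift cm [-0.18 -0.26 -0.18]
```

Emit:
arm_command([
  [-0.2,-0.3,-0.5],
  [0,0,0],
  [0,0,0],
], twist=[0,0,0])

```text
time_s: 30.4
tool_pos: [0.5331, -0.1188, 0.2375]
tool_rot: [179.7, -0.4, 2.1]
force: [-0.2, 0.1, -3.7]
grip_width: 0.0134
```

```bash
python3 -c "
from h import *
rel([(.5335,-.1193,.23)],'w')"
```

```text
t 30.4 tcp [ 0.5331 -0.1188  0.2375] rot [179.74  -0.36   2.11] filt [ -39.1 -233.5] F [-0.2  0.1 -3.7] w 0.0134 q [-23.   5.  35.  98.  -3.  77.  15.]
(0.5335, -0.1193, 0.23) shift cm [0.03 0.05 0.75]
```

Emit:
arm_command([
  [0,0,0.8],
  [0,0,0],
  [0,0,0],
], twist=[0,0,0])

```text
time_s: 30.78
tool_pos: [0.535, -0.1209, 0.2328]
tool_rot: [179.6, -0.7, 2.1]
force: [-1.2, 0.6, -0.5]
grip_width: 0.0138
```

Emit:
arm_command([
  [0,0,0.5],
  [0,0,0],
  [0,0,0],
], twist=[0,0,0])

```text
time_s: 31.15
tool_pos: [0.5371, -0.1225, 0.2327]
tool_rot: [179.6, -1.1, 2.0]
force: [-1.7, -0.1, -0.9]
grip_width: 0.0133
```

```bash
cat > tq.py <<'E'
from h import *
from cell import telemetry,optics
F=[];T=[]
for k in range(4):
    optics.read_camera("top");o=telemetry.get_obs();F.append(o["force"]);T.append(o["wrist_torque"])
print("F",np.mean(F,0).round(2),"T",np.mean(T,0).round(3),np.std(T,0).round(3))
rel([(.5335,-.119,.2375)],'w')
E
python3 tq.py
```

```text
F [-0.29 -1.29  2.16] T [-0.15   0.165  0.02 ] [0.029 0.027 0.029]
t 31.35 tcp [ 0.5371 -0.1224  0.2327] rot [179.56  -1.06   2.01] filt [ -36.1 -238. ] F [-0.4 -1.3  2.8] w 0.0134 q [-23.   5.  35.  99.  -3.  76.  15.]
(0.5335, -0.119, 0.2375) shift cm [-0.34 -0.35 -0.49]
```

Emit:
arm_command([
  [-0.3,-0.3,-0.6],
  [0,0,0],
  [0,0,0],
], twist=[0,0,0])

```text
time_s: 31.72
tool_pos: [0.5323, -0.1183, 0.2364]
tool_rot: [179.6, -0.8, 2.1]
force: [-0.1, -0.1, -3.9]
grip_width: 0.0131
```

```bash
python3 tq.py
```

```text
F [-0.05  0.03 -3.62] T [-0.073  0.069 -0.023] [0.012 0.015 0.034]
t 31.93 tcp [ 0.5325 -0.1186  0.2368] rot [179.58  -0.84   2.04] filt [ -39.6 -233.2] F [-0.3  0.2 -4. ] w 0.0134 q [-24.   4.  35.  99.  -2.  77.  14.]
(0.5335, -0.119, 0.2375) shift cm [ 0.1   0.05 -0.07]
```

Emit:
arm_command([
  [0,0,-4],
  [0,0,0],
  [0,0,1],
  [0,0,1],
  [0,0,1],
  [0,0,0],
  [0,0,0],
], twist=[0,0,0,0,0,0,0])

```text
time_s: 32.8
tool_pos: [0.5297, -0.1182, 0.2402]
tool_rot: [179.6, -0.4, 2.0]
force: [-0.5, -0.6, -3.5]
grip_width: 0.0137
```

Emit:
arm_command([
  [0,0,-4],
  [0,0,0],
  [0,0,1],
  [0,0,1],
  [0,0,1],
  [0,0,0],
  [0,0,0],
], twist=[0,0,0,0,0,0,0])

```text
time_s: 33.67
tool_pos: [0.5276, -0.1177, 0.2449]
tool_rot: [179.6, -0.0, 2.0]
force: [0.4, -0.5, -2.8]
grip_width: 0.0132
```

```bash
python3 tq.py
```

```text
F [ 0.48 -0.21 -3.51] T [-0.067  0.044  0.015] [0.011 0.015 0.006]
t 33.88 tcp [ 0.5279 -0.1178  0.2455] rot [ 1.7961e+02 -6.0000e-02  2.0100e+00] filt [ -44.  -231.2] F [ 0.8  0.1 -3.4] w 0.0137 q [-24.   4.  35.  98.  -2.  78.  14.]
(0.5335, -0.119, 0.2375) shift cm [0.56 0.14 0.8 ]
```

Emit:
arm_command([
  [0.5,0,0.8],
  [0,0,0],
  [0,0,0],
], twist=[0,0,0])

```text
time_s: 34.25
tool_pos: [0.5336, -0.1176, 0.2373]
tool_rot: [179.6, -0.1, 2.0]
force: [0.1, 0.1, -3.2]
grip_width: 0.0134
```

```bash
python3 tq.py; python3 -c "
from h import *
s=look('scene');w=look('wrist');np.savez('p7.npz',s=s[1],E=s[2],K=s[3],w=w[1],Ew=w[2],Kw=w[3])
c=np.zeros((600,800,3),np.uint8);c[:450,:400]=cv2.resize(s[1][120:165,270:310],(400,450),interpolation=2);c[:600,410:800]=cv2.resize(w[1][100:200,285:350],(390,600),interpolation=2);cv2.imwrite('pics/p7.png',c)"
```

```text
F [-0.   -0.11 -3.73] T [-0.06   0.055  0.006] [0.022 0.027 0.017]
t 34.45 tcp [ 0.5336 -0.1175  0.2374] rot [ 1.7961e+02 -1.3000e-01  2.0300e+00] filt [ -38.4 -232.4] F [-0.4  0.6 -4.3] w 0.0139 q [-24.   5.  35.  98.  -3.  77.  14.]
(0.5335, -0.119, 0.2375) shift cm [-0.01  0.15 -0.01]
```

View pics/p7.png

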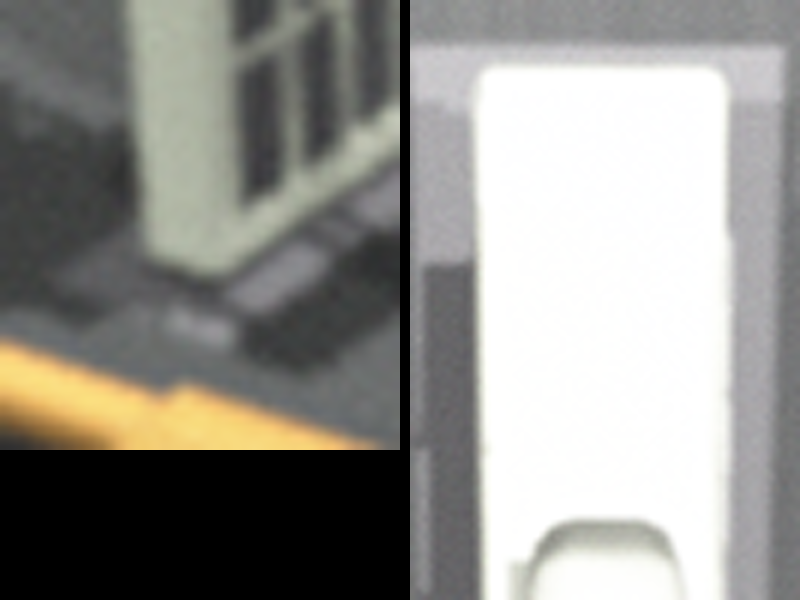

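Picture 9: in the wrist view the surround's top edge is at crop row 47 and its right edge at column 782→770. The cap is at 478–727 and sits right of the surround's middle. I'll measure both surround edges in this image.

```bash
python3 -c "
from h import *
d=np.load('p7.npz');E,K=d['Ew'],d['Kw'];g=cv2.GaussianBlur(cv2.cvtColor(d['w'],6),(1,5),0).astype(int)
for r in (104,106,107,108,109,110): print(r,g[r,270:352:3])
for r in (112,118,150,185,198): print(r,'L',list(zip(range(272,294),g[r,272:294])),'R',list(zip(range(338,352),g[r,338:352])))
"
```

```text
104 [136 140 142 136 139 144 142 144 147 146 145 149 143 144 147 148 143 139
 143 144 142 141 142 140 145 145 139 139]
106 [136 140 140 136 137 155 155 156 161 160 157 160 158 158 158 161 156 150
 152 155 153 152 154 150 156 154 140 137]
107 [137 139 139 136 137 168 172 171 175 175 172 174 174 175 173 176 173 168
 168 171 169 169 171 169 171 170 143 137]
108 [138 139 138 136 136 182 189 186 189 189 187 189 189 191 190 192 190 187
 185 188 188 188 188 188 188 188 144 137]
109 [138 139 138 137 136 190 198 197 197 199 201 203 203 205 205 205 203 201
 200 203 204 203 199 200 198 198 144 137]
110 [137 139 140 137 137 192 200 200 199 210 218 219 219 221 220 220 218 216
 215 219 220 219 207 204 201 201 144 138]
112 L [(272, np.int64(133)), (273, np.int64(137)), (274, np.int64(140)), (275, np.int64(141)), (276, np.int64(140)), (277, np.int64(139)), (278, np.int64(140)), (279, np.int64(135)), (280, np.int64(137)), (281, np.int64(136)), (282, np.int64(137)), (283, np.int64(141)), (284, np.int64(157)), (285, np.int64(185)), (286, np.int64(198)), (287, np.int64(202)), (288, np.int64(199)), (289,
[... 2916 characters left out ...]
, np.int64(90)), (277, np.int64(98)), (278, np.int64(114)), (279, np.int64(118)), (280, np.int64(115)), (281, np.int64(117)), (282, np.int64(115)), (283, np.int64(115)), (284, np.int64(117)), (285, np.int64(117)), (286, np.int64(121)), (287, np.int64(125)), (288, np.int64(112)), (289, np.int64(101)), (290, np.int64(101)), (291, np.int64(101)), (292, np.int64(100)), (293, np.int64(101))] R [(338, np.int64(174)), (339, np.int64(163)), (340, np.int64(161)), (341, np.int64(165)), (342, np.int64(165)), (343, np.int64(159)), (344, np.int64(144)), (345, np.int64(125)), (346, np.int64(118)), (347, np.int64(118)), (348, np.int64(118)), (349, np.int64(120)), (350, np.int64(118)), (351, np.int64(115))]
```

```bash
python3 -c "
from h import *
d=np.load('p7.npz');E,K=d['Ew'],d['Kw']
L=onplane(E,K,[(284.4,112),(285.0,150),(285.7,185)],.1);Rr=onplane(E,K,[(346.7,112),(345.8,150),(344.6,185)],.1)
print(L,Rr,np.linalg.norm(L-Rr,axis=1));M=(L+Rr)/2;v=M[0]-M[2];print('yaw',np.degrees(np.arctan2(-v[0],v[1])))
print('top edge',onplane(E,K,[(315,107.4)],.1))
from cell import telemetry
o=telemetry.get_obs();p=o['tool_pos'];Rt=R.from_euler('xyz',o['tool_rot'],degrees=True).as_matrix()
print('cap edges tool', (onplane(E,K,[(296.3,130),(337.8,130),(317,111)],p[2]-.0045)-p)@Rt*1e3)
print('surround mid in tool',((M-p)@Rt*1e3).round(1))
"
```

```text
[[ 0.49825629 -0.03892562  0.1       ]
 [ 0.4990619  -0.07513493  0.1       ]
 [ 0.5000041  -0.11067457  0.1       ]] [[ 0.55832902 -0.03682619  0.1       ]
 [ 0.55963532 -0.07303698  0.1       ]
 [ 0.56053613 -0.10859666  0.1       ]] [0.0601094  0.06060974 0.06056768]
yaw 1.5784825023147808
top edge [[ 0.52761591 -0.03366924  0.1       ]]
cap edges tool [[-12.59606809 -66.00807306   4.02393034]
 [  9.99011912 -65.99520658   4.0796266 ]
 [ -1.3241247  -75.88150681   3.98509442]]
surround mid in tool [[ -2.8 -80.7 136.9]
 [ -3.1 -44.5 137.2]
 [ -3.4  -8.9 137.4]]
```

Emit:
arm_command([
  [-0.12,0.12,0.2],
  [0,0,0],
  [0,0,0],
], twist=[0.4,0,0])

```text
time_s: 34.92
tool_pos: [0.5323, -0.1189, 0.2354]
tool_rot: [179.6, -0.2, 1.6]
force: [0.1, -0.0, -4.2]
grip_width: 0.0136
```

Emit:
arm_command([
  [0,0,0.6],
  [0,0,0],
  [0,0,0],
], twist=[0,0,0])

```text
time_s: 35.3
tool_pos: [0.5323, -0.1188, 0.2289]
tool_rot: [179.6, -0.1, 1.6]
force: [0.7, -0.3, -2.8]
grip_width: 0.0133
```

It has entered the mouth (z is below the earlier contact height). Continue down.

Emit:
arm_command([
  [0,0,1],
  [0,0,0],
  [0,0,0],
], twist=[0,0,0])

```text
time_s: 35.67
tool_pos: [0.5321, -0.1188, 0.2179]
tool_rot: [179.6, -0.1, 1.6]
force: [-0.1, 0.3, -3.2]
grip_width: 0.0138
```

Emit:
arm_command([
  [0,0,1.5],
  [0,0,0],
  [0,0,0],
], twist=[0,0,0])

```text
time_s: 36.05
tool_pos: [0.5319, -0.1188, 0.2016]
tool_rot: [179.6, -0.1, 1.6]
force: [-0.1, 0.1, -3.0]
grip_width: 0.0133
```

Emit:
arm_command([
  [0,0,2],
  [0,0,0],
  [0,0,2],
  [0,0,0],
  [0,0,0],
], twist=[0,0,0,0,0])

```text
time_s: 36.67
tool_pos: [0.533, -0.1191, 0.1645]
tool_rot: [179.7, -0.2, 1.6]
force: [-0.4, 0.4, -2.9]
grip_width: 0.0134
```

Emit:
arm_command([
  [0,0,1.5],
  [0,0,0],
  [0,0,1],
  [0,0,0],
  [0,0,0],
], twist=[0,0,0,0,0])

```text
time_s: 37.3
tool_pos: [0.5332, -0.1193, 0.139]
tool_rot: [179.7, -0.2, 1.6]
force: [-2.1, 0.2, -2.4]
grip_width: 0.0133
```

```bash
python3 tq.py
```

```text
F [-1.26  0.8  -4.66] T [0.07  0.313 0.085] [0.034 0.012 0.024]
t 37.5 tcp [ 0.5331 -0.1192  0.139 ] rot [179.69  -0.22   1.63] filt [ -39.2 -233.9] F [-1.6  1.4 -4.2] w 0.0136 q [-22.  10.  35. 106.  -6.  66.  17.]
(0.5335, -0.119, 0.2375) shift cm [ 0.08  0.03 -9.85]
```

Emit:
arm_command([
  [0,0,1],
  [0,0,0],
  [0,0,0],
], twist=[0,0,0])

```text
time_s: 37.88
tool_pos: [0.5332, -0.1192, 0.1285]
tool_rot: [179.7, -0.2, 1.6]
force: [-1.9, 0.4, -2.3]
grip_width: 0.014
```

Emit:
arm_command([
  [0,0,0.8],
  [0,0,0.8],
  [0,0,0],
], twist=[0,0,0])

```text
time_s: 38.25
tool_pos: [0.5332, -0.1198, 0.1161]
tool_rot: [179.8, -0.2, 1.6]
force: [0.2, -0.2, -12.9]
grip_width: 0.0136
```

Emit:
arm_command([
  [0,0,0.8],
  [0,0,0],
  [0,0,0],
], twist=[0,0,0])

```text
time_s: 38.62
tool_pos: [0.5333, -0.1202, 0.1123]
tool_rot: [179.9, -0.2, 1.6]
force: [-1.7, 0.2, -4.1]
grip_width: 0.0137
```

```bash
python3 tq.py
```

```text
F [-2.66  0.33 -0.54] T [0.086 0.752 0.079] [0.024 0.03  0.027]
t 38.83 tcp [ 0.5333 -0.1202  0.1123] rot [179.93  -0.22   1.61] filt [ -39.2 -234.9] F [-2.9  0.4 -1.4] w 0.0136 q [-22.  12.  35. 107.  -7.  63.  18.]
(0.5335, -0.119, 0.2375) shift cm [  0.07  -0.1  -12.52]
```

Emit:
arm_command([
  [0,0,0.8],
  [0,0,1.0],
  [0,0,1.0],
], twist=[0,0,0])

```text
time_s: 39.2
tool_pos: [0.5334, -0.1202, 0.1117]
tool_rot: [-179.2, -0.1, 1.6]
force: [-31.3, 6.7, 65.8]
grip_width: 0.0138
```

Bottomed out hard at z = 0.1117 (home expected at 0.1125). Release and retreat.

Emit:
arm_command([
  [0,0,0],
  [0,0,0],
], twist=[0,0])

```text
time_s: 39.45
tool_pos: [0.5332, -0.1207, 0.113]
tool_rot: [-179.2, -0.1, 1.6]
force: [-0.9, 0.3, -3.2]
grip_width: 0.0142
```

Emit:
arm_command([
  [0,0,0],
  [0,0,0],
  [0,0,0],
  [0,0,0],
  [0,0,-2],
  [0,0,-4],
  [0,0,-4],
  [0,0,0],
], twist=[0,0,0,0,0,0,0,0], grip=60)

```text
time_s: 40.45
tool_pos: [0.5362, -0.1223, 0.2158]
tool_rot: [-179.4, -0.5, 1.6]
force: [-0.1, -0.1, -0.4]
grip_width: 0.0524
```

Emit:
arm_command([
  [0,0,-4],
  [0,-5,-2],
  [0,-6,-1],
  [0,-6,0],
  [0,-6,0],
  [0,-6,0],
  [0,0,0],
], twist=[0,0,0,0,0,0,0])

```text
time_s: 41.32
tool_pos: [0.5262, 0.1753, 0.2839]
tool_rot: [-179.4, -0.1, 1.4]
force: [0.9, -0.4, -0.1]
grip_width: 0.0523
```

```bash
python3 -c "
from h import *
rel([])
s=look('scene');t=look('top');c=np.zeros((600,800,3),np.uint8)
c[:600,:400]=cv2.resize(s[1][75:195,245:325],(400,600),interpolation=2);c[:400,400:]=cv2.resize(t[1][110:210,320:420],(400,400),interpolation=2);c[400:,400:720]=cv2.resize(s[1],(320,200));cv2.imwrite('pics/e1.png',c)"
```

```text
t 41.33 tcp [0.5262 0.1753 0.2839] rot [-1.7936e+02 -1.1000e-01  1.4000e+00] filt [24.3 53.8] F [ 0.9 -0.4 -0.1] w 0.0523 q [-40.   5.  21.  92.  -2.  83. -18.]
```

View pics/e1.png

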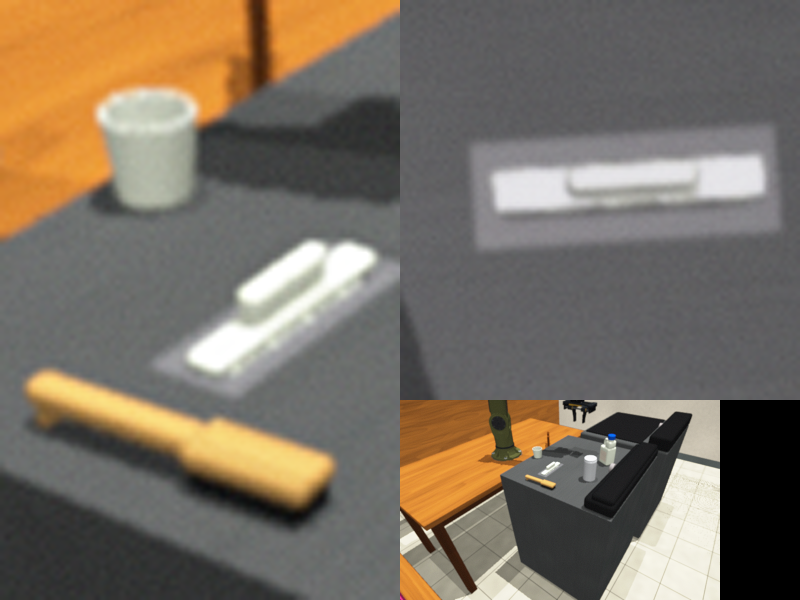

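Picture 10: the cap lies flat on the surround (scene crop (190–375, 245–375)), grip up, with brush, cup, can and jug in place. I'll check its height with two-view rays.

```bash
python3 -c "
from h import *
res={}
for n,(r0,r1,c0,c1) in (('top',(135,178,330,422)),('scene',(118,158,268,334))):
  o,im,E,K=look(n);g=im.min(2);s=cv2.resize(g[r0:r1,c0:c1],None,fx=8,fy=8,interpolation=2);m=(s>175).astype(np.uint8)
  c=max(cv2.findContours(m,0,2)[0],key=cv2.contourArea);q=(c[:,0]+.5)/8-.5+[c0,r0]
  # two cap ends: extreme along slot axis on z=.108
  p=onplane(E,K,q,.108)[:,:2];a=np.radians(1.6);t=p@np.array([-np.sin(a),np.cos(a)])
  print(n,'length',np.ptp(t),'ends y',t.min(),t.max(),'end centres x',p[t<t.min()+.01].mean(0),p[t>t.max()-.01].mean(0))
old=dict(np.load('scene.npz'));oldt=dict(np.load('top.npz'))
for n,o in(('scene',old['img']),('top',oldt['img'])):
  im=look(n)[1];d=(cv2.absdiff(im,o).max(2)>60).astype(np.uint8);k,l,s,c=cv2.connectedComponentsWithStats(d);print(n,[(s[i,:5].tolist()) for i in range(1,k) if s[i,4]>25])
"
```

```text
top length 0.15139198653034533 ends y -0.2089729051610084 -0.05758091863066306 end centres x [ 0.53734682 -0.19105109] [ 0.53453834 -0.04489441]
scene length 0.1601728849103476 ends y -0.21612436928919862 -0.055951484378851016 end centres x [ 0.54354985 -0.19815768] [ 0.52632941 -0.04457279]
scene [[176, 0, 10, 24, 167], [214, 0, 10, 28, 202], [324, 0, 70, 48, 1549], [176, 27, 5, 13, 34], [221, 36, 6, 32, 94], [299, 57, 70, 55, 1187], [234, 75, 61, 25, 458], [156, 110, 88, 23, 726], [283, 123, 37, 27, 393]]
top [[43, 0, 76, 20, 1274], [120, 0, 43, 240, 5995], [16, 5, 22, 16, 233], [97, 28, 181, 372, 12116], [20, 39, 85, 189, 7508], [224, 71, 13, 17, 52], [343, 149, 68, 14, 745], [129, 269, 50, 11, 313], [334, 296, 19, 46, 124], [65, 307, 55, 57, 1245], [0, 340, 27, 49, 676], [261, 362, 25, 38, 540], [125, 368, 34, 22, 256]]
```

```bash
python3 -c "
from cell import env; print(env.sign_off())"
```

```text
the job is handed in; nothing more can be done
None
```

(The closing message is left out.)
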